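# Lean the relay board in the vision demo stand

## Robot

A 7-joint arm with a two-finger parallel gripper is mounted at the origin on the work surface. World frame = base frame: x ahead of the robot, y to its left, z up, the work surface at z = 0. Lengths are in m, angles in rad, forces in N, time in s.
With the tool pointing down it reaches from about 0.425 to 0.95 m from the base axis. Payload 16.7 kg.
Tool frame: the origin (TCP) lies on the centre line of the jaws, within the pads' length; the fingertips stand 25 mm ahead of it and the grasp point (between the pads) lies 6 mm ahead of it; x points along the fingers, y is the direction in which the jaws open and shut, and the axes are right-handed (so a half turn about x gives the same grasp; the last joint's range is limited). The gripper opens to 94 mm and grips with 3 to 60 N. Pads are 16 mm wide; open, the fingers measure 119 mm over their backs; the gripper's body (75 mm by 177 mm) begins 78 mm behind the grasp point.
Start: joints at [-1.282, 0.426, 0.074, 1.606, -0.034, 1.111, -0.067], TCP at [0.286, 0.611, 0.201] pointing down, gripper open.
Joint ranges: [-2.85, 2.85], [-0.5, 2.14], [-1.23, 1.37], [0.21, 2.46], [-1.02, 4.16], [0.16, 2.05], [-2.73, 2.73]. Speed limits (rad/s): [1.89, 1.89, 2.39, 2.39, 3.01, 3.01, 3.01].

## Interface

Orientations are given as [roll, pitch, yaw] about the fixed x, y, z axes, in that order (R = Rz(yaw) Ry(pitch) Rx(roll)).
In Python, from rig import manip gives the robot as it stands. The module is installed in compiled form; this text tells all that it offers.
- The arm moves only by the tool carry_out, never from a script. Its arguments are lists of equal length, an entry for each row: "linear": the shift along the tool's x, y, z in mm, a list of three; "delta_rot": the turn, a rotation vector about the tool's x, y, z in degrees, a list of three. In form: {"linear": [[tx, ty, tz], ...], "delta_rot": [[rx, ry, rz], ...]}. A call has 1 to 12 rows; each row shifts and turns the commanded pose from where the row before left it, along the tool's axes as they then stand; what a row does not reach is not made up. A row lasts 1/8 s, in which the tool goes at most 62.5 mm and 10.7 degrees, less where a joint would pass 70% of its speed; a pose out of reach is approached as far as the arm can. A call is refused whole if a number of a shift passes 62.5 or a number of a turn 10.7, either way. A call with a gripper value outside its range is refused whole. "hand" is the gripper command: -1 is fully open, 1 is shut, values between are in proportion, set as the call begins (left out, the last holds). The fingers move at their own pace and stop on an object; the grip force is fixed at half the most. Time passes only in rows, so rows that do not move let the fingers close. It gives the time, the measured TCP pose, the force and the opening at its end, in the units of the state.
- manip.state(): the state, without advancing time (a new reading comes with each control period).
- manip.camera(name): name is "side" or "top" or "wrist"; returns the picture (480x640x3 uint8, red, green, blue); there is no depth.
- manip.calibration(name): a dict with "vfov" (degrees; the focal length in pixels is half the picture's height over the tangent of half this angle, whatever the lens; pixels are square), "cx", "cy" (the principal point, pixels), "distortion" ([k1, k2, p1, p2, k3] as OpenCV has them; the pictures are not rectified), "extrinsics" (4x4, takes a point from camera to world coordinates). Camera axes: x right, y down, z forward; pixel columns grow to the right and rows downward; lengths in m; the calibration is good to about 2 mm. A picture is of the moment at which its call begins: read the wrist's pose just before it. calibration takes no time and is no camera call; for the wrist camera it gives the pose at the moment of the call.
- manip.finish_job(): hands the job in, once; it reports no verdict.
The state is a dict: "time_s": time; "q": joint angles; "qvel": joint speeds; "effort": joint torques, N m; "ee_pos": TCP position; "orientation": TCP orientation; "wrist_force": force on the tool from outside, world axes, zero at the start; "moment": the same for the moment, N m; "opening": opening from 0.0 (shut) to 1.0 (fully open).
Only numpy, scipy, OpenCV 4.12 (cv2) and the standard library are available. Lean on these libraries where they do the work, as an engineer would, in place of code of your own. Each camera call takes 0.05 s, during which the arm holds its last target.

## Task

Take the demo board with the blue relays on red out of its slotted holder and lean it in the viewing stand so that the vision sensor can see the relays: its foot down on the base plate and tucked just behind the yellow stop bar, its back leaning on the upright wall, squarely and about in the middle. Lower the foot onto the stand before you let go, and leave the green board and the vision sensor where they are.

Things in the scene. Friction and masses are not known exactly. Their poses are not given: they have to be found in the camera images.
- relay_board: Loose board to move: grey plate 10 thick (x), 120 wide (y), 180 mm high (z), 0.25-0.45 kg, red circuit with blue relays on its front. Origin: centre of the underside; z up the board, x out of the relay side. Parts stand 16 mm proud, 40 to 124 mm above the foot; the rest is bare: grip the top edge. Starts upright (to 4 deg off), relays away from the robot, its foot 30 mm deep in a fixed black holder.
- stand: Fixed stand 110 (x) by 200 (y) mm. Origin: centre of underside, on the table; z up, x from wall to stop bar (away from the robot, within its yaw). Base plate top z=10. Aluminium wall: front face x=-30, 12 thick, top z=115. Yellow stop bar: inner face x=+18, 10 thick, top z=24 mm. The foot goes between them; with its foot against the bar the board leans back about 20 deg on the wall's top edge.
- spare_board: Bystander: a plate of the same size and axes with a green circuit, upright in an identical holder (70 x 130 mm, 38 mm high, slot 12 mm wide with its floor 8 mm above the table) on the other side of the stand. Which board is on which side varies. Origin: centre of its underside.
- vision_sensor: Bystander: loose black and green camera box on a foot 90 x 70 mm, 68 mm high, beyond the stand, lens towards it. Origin: centre of its underside, x away from the lens. A black ring light, 130 mm across and 22 mm high, lies near it.

How it is judged:
By the outcome, as a careful person would: the job done as asked, in the order asked, and still so for the second after the job is handed in, with the robot touching nothing.
It also fails if it takes over 48 s, if anything falls off the work surface, if the arm or the gripper's body presses on something with over 40 N, if the wrist force passes 120 N, or if a joint passes its speed limit or range.

## Working session

There is one attempt and no reset: what is moved stays moved. The work goes in short steps, Python scripts to look and compute and a tool call to move; the robot and the scene stay as the last step left them, time stands still between calls to the robot, and variables do not carry over. Pictures are saved under pics/ and viewed, and the job is handed in when it is done.

Besides the shell and the picture viewer there is one more tool, called after ">>>" in YAML: its name, and indented under it one key for each argument. carry_out: Moves the arm, as the interface text tells. Its arguments: {"type":"object","properties":{"linear":{"type":"array","items":{"type":"array","items":{"type":"number"}}},"delta_rot":{"type":"array","items":{"type":"array","items":{"type":"number"}}},"hand":{"type":"number"}},"required":["linear","delta_rot"]}

```bash
mkdir -p pics
cat > h.py <<'E'
import numpy as np, cv2
from rig import manip
from scipy.spatial.transform import Rotation as R
def snap(name,fn):
    im=manip.camera(name); cv2.imwrite('pics/'+fn,im[:,:,::-1]); return im
def K(name):
    c=manip.calibration(name); f=240/np.tan(np.radians(c['vfov'])/2)
    return np.array([[f,0,c['cx']],[0,f,c['cy']],[0,0,1.]]),np.array(c['distortion'],float),np.array(c['extrinsics'])
def ray(name,px):
    k,d,E=K(name); u=cv2.undistortPoints(np.array(px,float).reshape(-1,1,2),k,d,criteria=(3,50,1e-9)).reshape(-1,2)
    v=np.c_[u,np.ones(len(u))]@E[:3,:3].T
    return E[:3,3],v
def onz(name,px,z):
    o,v=ray(name,px); z=np.broadcast_to(z,len(v)); return o+v*((z-o[2])/v[:,2])[:,None]
def proj(name,P):
    k,d,E=K(name); Ei=np.linalg.inv(E); p,_=cv2.projectPoints(np.array(P,float).reshape(-1,1,3),cv2.Rodrigues(Ei[:3,:3])[0],Ei[:3,3],k,d); return p.reshape(-1,2)
E
python3 - <<'E'
from h import *
s=manip.state(); print(s)
for n in ('top','side','wrist'):
    snap(n,n+'0.png'); k,d,E=K(n); print(n,k[0,0],k[:2,2],d,E.round(3).tolist())
E
```

```text
{'time_s': 0.0, 'q': array([-1.28249801,  0.42672286,  0.07382897,  1.60659511, -0.03409405,
        1.11082228, -0.06707496]), 'qvel': array([-3.24157328e-04,  1.36562119e-03,  5.38276983e-05, -7.71692592e-04,
       -1.82978020e-04, -1.91570698e-03, -4.95870702e-04]), 'effort': array([ 1.95541486e-05, -9.35837388e+01,  3.66649523e+00, -4.54201198e+01,
       -4.88691952e-02,  2.01808201e-02,  1.61437665e-04]), 'ee_pos': array([0.28599185, 0.61092549, 0.20068632]), 'orientation': array([-1.500384  ,  1.56950738, -1.93816597]), 'wrist_force': array([-0.36977269,  0.83745905, -0.37261188]), 'moment': array([ 0.04443352,  0.01687788, -0.01322018]), 'opening': 1.0019217798647841}
top 524.2907962749917 [322.25306301 246.67113337] [-0.01161624  0.          0.          0.          0.        ] [[0.002, -0.998, 0.07, 0.55], [-1.0, -0.002, -0.003, 0.022], [0.003, -0.07, -0.998, 1.001], [0.0, 0.0, 0.0, 1.0]]
side 501.142442760472 [322.13620054 238.59198704] [0.01689386 0.         0.         0.         0.        ] [[0.919, -0.298, 0.257, 0.361], [-0.393, -0.695, 0.602, -0.637], [-0.001, -0.654, -0.756, 0.843], [0.0, 0.0, 0.0, 1.0]]
wrist 333.96033837961556 [316.90318401 240.25253626] [-0.03770694  0.          0.          0.          0.        ] [[0.425, 0.881, 0.209, 0.226], [0.905, -0.413, -0.098, 0.639], [0.0, 0.231, -0.973, 0.384], [0.0, 0.0, 0.0, 1.0]]
```

View pics/top0.png

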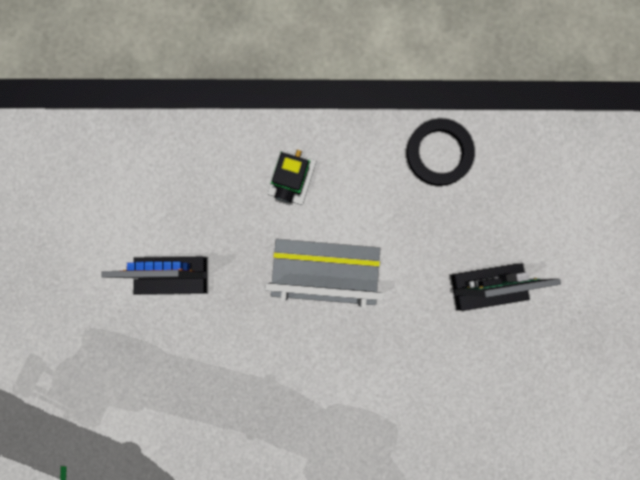

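View pics/side0.png

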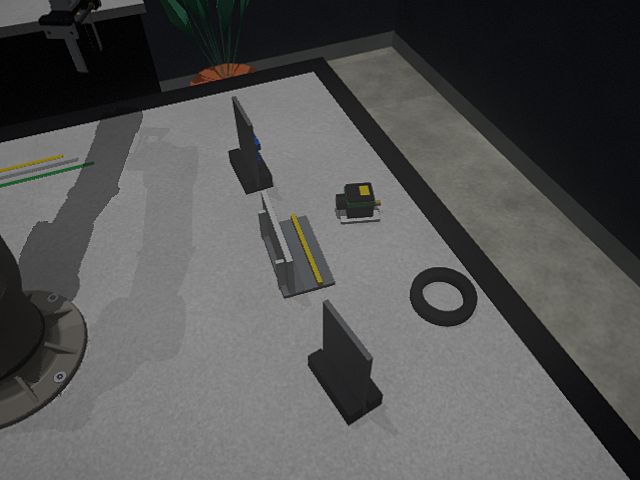

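View pics/wrist0.png

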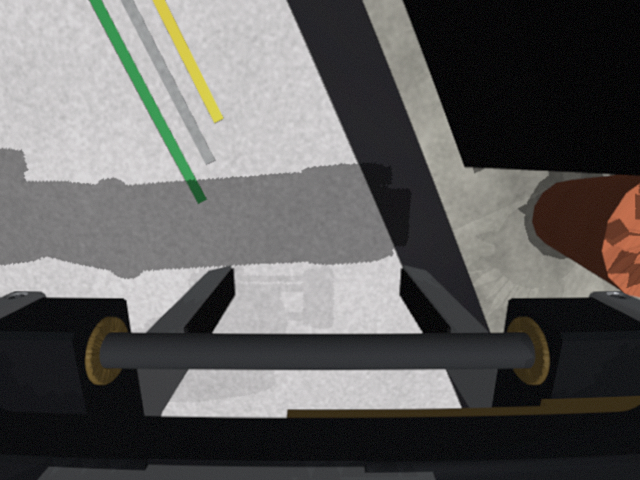

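The relay board stands left (top px ~(140,273), side ~(250,140)). The stand is in the middle and the green board is on the right. I'll enlarge the parts that matter.

Run:
```python
import cv2
t=cv2.imread('pics/top0.png'); s=cv2.imread('pics/side0.png')
def crop(im,x,y,w,h,k,fn):
    cv2.imwrite('pics/'+fn,cv2.resize(im[y:y+h,x:x+w],None,fx=k,fy=k,interpolation=cv2.INTER_CUBIC))
crop(t,95,245,120,60,6,'c1.png'); crop(t,260,230,130,80,6,'c2.png'); crop(s,215,85,70,115,5,'c3.png'); crop(s,250,180,95,125,5-0.4,'c4.png')
```

```text
(no output)
```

View pics/c1.png

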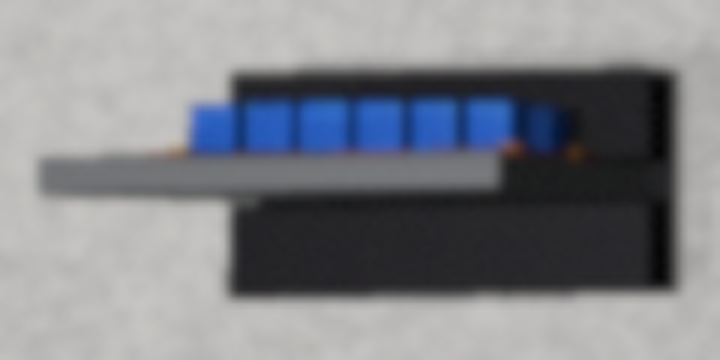

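View pics/c2.png

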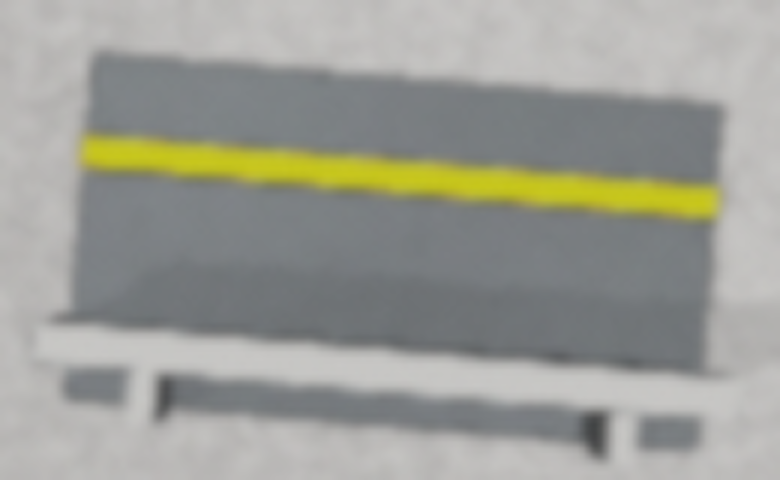

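View pics/c3.png

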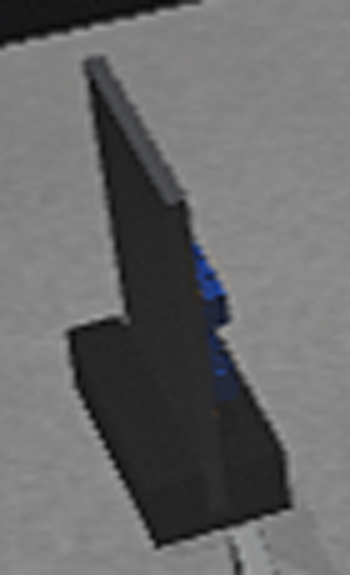

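View pics/c4.png

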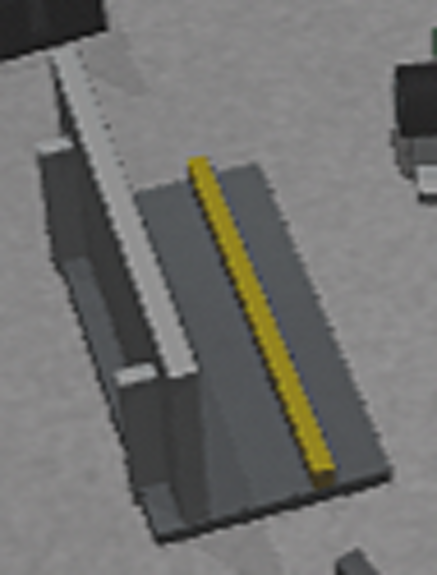

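```bash
cat > m1.py <<'E'
from h import *
def un(p,k,x,y): return (np.array(p,float)+.5)/k-.5+[x,y]
pr=lambda a,b:print(a,(b*1000).round(1).tolist())
b=un([[38,157],[38,195],[500,152],[500,190]],6,95,245)
P=onz('top',b,.188); pr('board top (top cam)',P)
h=un([[233,73],[675,72],[231,293],[675,290]],6,95,245); pr('holder top z38',onz('top',h,.038))
bs=un([[85,60],[105,57],[168,205],[186,200]],5,215,85); pr('board top (side)',onz('side',bs,.188))
st=un([[93,52],[722,103],[700,447],[65,398]],6,260,230); S=onz('top',st,.010); pr('base',S); print('c',S.mean(0))
ye=un([[82,135],[720,186],[720,216],[82,168]],6,260,230); Y=onz('top',ye,.024); pr('bar',Y)
w=un([[38,328],[735,380],[735,410],[38,358]],6,260,230); W=onz('top',w,.115); pr('wall top',W)
ss=un([[260,163],[390,475],[160,542]],4.6,250,180); pr('base side',onz('side',ss,.010))
ys=un([[190,160],[207,157],[335,470],[315,473]],4.6,250,180); pr('bar side',onz('side',ys,.024))
ws=un([[55,58],[75,50],[198,370],[168,377]],4.6,250,180); pr('wall side',onz('side',ws,.115))
for a,c in ((S[0],S[1]),(S[3],S[2]),(Y[0],Y[1]),(Y[3],Y[2]),(W[0],W[1]),(W[3],W[2]),(P[0],P[2]),(P[1],P[3])):
    d=a-c; print('len',np.linalg.norm(d)*1000,'yaw',np.degrees(np.arctan2(-d[0],d[1])))
E
python3 m1.py
```

```text
Traceback (most recent call last):
  File "m1.py", line 5, in <module>
    P=onz('top',b,.188); pr('board top (top cam)',P)
  File "h.py", line 14, in onz
    o,v=ray(name,px); z=np.broadcast_to(z,len(v)); return o+v*((z-o[2])/v[:,2])[:,None]
        ~~~^^^^^^^^^
  File "h.py", line 10, in ray
    k,d,E=K(name); u=cv2.undistortPoints(np.array(px,float).reshape(-1,1,2),k,d,criteria=(3,50,1e-9)).reshape(-1,2)
                     ~~~~~~~~~~~~~~~~~~~^^^^^^^^^^^^^^^^^^^^^^^^^^^^^^^^^^^^^^^^^^^^^^^^^^^^^^^^^^^^^
cv2.error: OpenCV(4.12.0) :-1: error: (-5:Bad argument) in function 'undistortPoints'
> Overload resolution failed:
>  - undistortPoints() got an unexpected keyword argument 'criteria'
>  - undistortPoints() got an unexpected keyword argument 'criteria'
```

```bash
sed -i 's/,criteria=(3,50,1e-9)//' h.py; python3 m1.py
```

```text
board top (top cam) [[569.0, 362.8, 188.0], [559.2, 362.5, 188.0], [570.5, 243.3, 188.0], [560.7, 243.1, 188.0]]
holder top z38 [[598.4, 366.6, 38.0], [598.9, 231.0, 38.0], [531.2, 365.5, 38.0], [532.4, 229.9, 38.0]]
board top (side) [[562.0, 359.5, 188.0], [571.1, 358.2, 188.0], [563.7, 240.8, 188.0], [571.9, 241.2, 188.0]]
base [[635.4, 108.7, 10.0], [619.6, -90.1, 10.0], [511.5, -82.5, 10.0], [526.4, 116.6, 10.0]]
c [0.57321014 0.01318306 0.01      ]
bar [[608.3, 110.7, 24.0], [592.7, -87.7, 24.0], [583.4, -87.7, 24.0], [598.0, 110.6, 24.0]]
wall top [[548.5, 114.3, 115.0], [534.3, -81.4, 115.0], [525.9, -81.3, 115.0], [540.1, 114.2, 115.0]]
base side [[638.2, 105.7, 10.0], [619.9, -94.0, 10.0], [513.7, -87.3, 10.0]]
bar side [[602.8, 108.6, 24.0], [611.2, 107.2, 24.0], [594.5, -91.2, 24.0], [585.9, -89.2, 24.0]]
wall side [[542.4, 109.5, 115.0], [552.4, 110.9, 115.0], [537.4, -84.6, 115.0], [525.1, -83.2, 115.0]]
len 199.38706253696463 yaw -4.544415153256397
len 199.7115760451461 yaw -4.305337218645354
len 198.9962116356549 yaw -4.475057253715266
len 198.78599925537029 yaw -4.205615702971241
len 196.23650420201363 yaw -4.162931228610614
len 196.10957328397026 yaw -4.161776462547334
len 119.55716121168638 yaw 0.7364679693466369
len 119.45811982304868 yaw 0.7397095278533165
```

```bash
cat >> h.py <<'E'
def Rst(s): return R.from_euler('xyz',s['orientation'])
def Rg(xt,yt):  # tool x along xt, y along yt
    xt=np.array(xt,float);xt/=np.linalg.norm(xt);yt=np.array(yt,float);yt-=xt*(xt@yt);yt/=np.linalg.norm(yt)
    return R.from_matrix(np.c_[xt,yt,np.cross(xt,yt)])
def plan(pts,s=None,n=None):
    """pts: list of (pos, Rot, nrows); print rows from measured pose"""
    s=s or manip.state(); p=s['ee_pos']; r=Rst(s); L=[];D=[]
    for q,r2,n in pts:
        rv=(r.inv()*r2).as_rotvec(degrees=True)/n; dp=(np.array(q)-p)/n
        for i in range(n):
            L.append(r.inv().apply(dp*1000).round(1).tolist()); D.append(rv.round(2).tolist()); r=r*R.from_rotvec(rv,degrees=True)
        p=np.array(q);r=r2
    print('linear',L);print('rot',D);return L,D
E
python3 - <<'E'
from h import *
s=manip.state(); print(Rst(s).as_matrix().round(3))
a=np.radians(0.7)
for sg in (1,-1):
    T=Rg([0,0,-1],[sg*np.cos(a),sg*np.sin(a),0]); print((Rst(s).inv()*T).as_rotvec(degrees=True))
E
```

```text
[[-0.     0.424  0.906]
 [-0.001  0.906 -0.424]
 [-1.    -0.001  0.   ]]
[6.42103472e+01 3.40852910e-02 4.64927678e-02]
[-1.15789638e+02 -5.26031437e-02  3.85649972e-02]
```

>>> carry_out:
  linear:
    - [-13, 0, 0]
    - [-13, 0, 0]
    - [-13, 0, 0]
    - [-13, 0, 0]
    - [-13, 0, 0]
    - [-13, 0, 0]
    - [-13, 0, 0]
    - [-13, 0, 0]
  delta_rot:
    - [8, 0, 0]
    - [8, 0, 0]
    - [8, 0, 0]
    - [8, 0, 0]
    - [8, 0, 0]
    - [8, 0, 0]
    - [8, 0, 0]
    - [8, 0, 0]

```text
time_s: 1.15
ee_pos: [0.286, 0.6112, 0.3055]
orientation: [-0.467, 1.57, -2.027]
wrist_force: [0.2, 0.0, 0.3]
opening: 1.001
```

>>> carry_out:
  linear:
    - [0, 20, 23]
    - [0, 23, 26]
    - [0, 23, 26]
    - [0, 23, 26]
    - [0, 23, 26]
    - [0, 23, 26]
    - [0, 23, 26]
    - [0, 23, 26]
    - [0, 23, 26]
    - [0, 23, 26]
    - [0, 23, 26]
    - [0, 0, 0]
  delta_rot:
    - [0, 0, 0]
    - [0, 0, 0]
    - [0, 0, 0]
    - [0, 0, 0]
    - [0, 0, 0]
    - [0, 0, 0]
    - [0, 0, 0]
    - [0, 0, 0]
    - [0, 0, 0]
    - [0, 0, 0]
    - [0, 0, 0]
    - [0, 0, 0]

```text
time_s: 2.65
ee_pos: [0.5423, 0.3296, 0.3053]
orientation: [0.38, 1.57, -1.179]
wrist_force: [-0.8, 0.7, -0.7]
opening: 1.001
```

Run:
```python
from h import *
s=manip.state(); print(s['q'].round(2),Rst(s).as_matrix().round(3))
k,d,E=K('wrist'); im=snap('wrist','w1.png')
a=np.radians(0.7)
for z in (.188,):
    P=[[.566+dx*np.cos(a)-dy*np.sin(a),.3014+dx*np.sin(a)+dy*np.cos(a),z] for dx,dy in((-.005,-.06),(.005,-.06),(.005,.06),(-.005,.06))]
    print(proj('wrist',P).round(1))
```

```text
[-1.    0.3   0.46  1.59 -0.14  1.28 -0.51] [[ 0.     1.     0.012]
 [-0.001  0.012 -1.   ]
 [-1.     0.     0.001]]
[[336.8 324.8]
 [347.  324.8]
 [349.9 203.3]
 [338.9 203.2]]
```

View pics/w1.png

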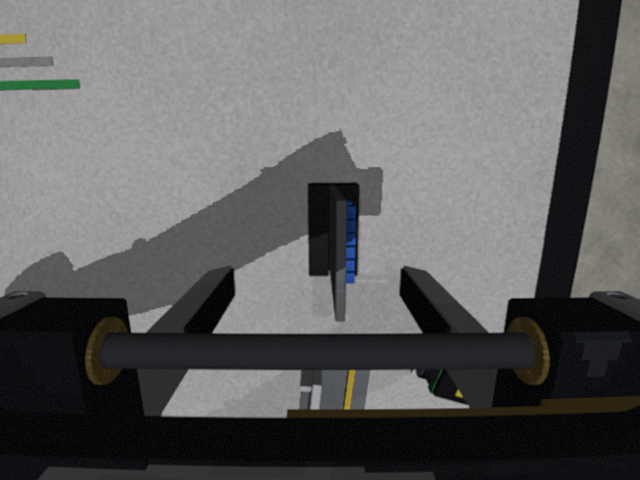

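Run:
```python
import cv2
t=cv2.imread('pics/w1.png')
cv2.imwrite('pics/c5.png',cv2.resize(t[175:335,290:390],None,fx=3.75,fy=3.75,interpolation=cv2.INTER_CUBIC))
```

```text
(no output)
```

View pics/c5.png

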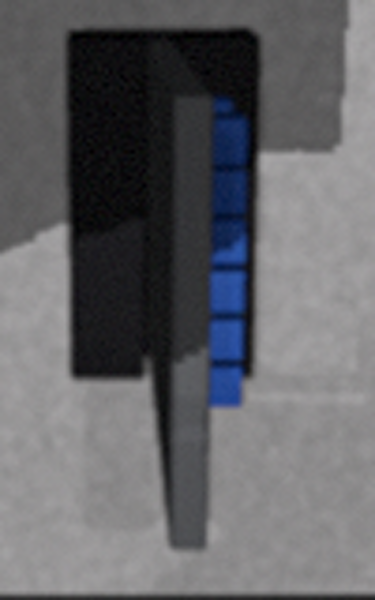

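Run:
```python
from h import *
un=lambda p:(np.array(p,float)+.5)/3.75-.5+[290,175]
P=onz('wrist',un([[173,97],[212,97],[206,548],[170,548]]),.188); print((P*1000).round(1),P.mean(0)*1000)
d=(P[0]+P[1]-P[2]-P[3])/2; print(np.linalg.norm(d),np.degrees(np.arctan2(-d[0],d[1])))
H=onz('wrist',un([[70,32],[257,32],[250,377],[73,377]]),.038); print((H*1000).round(1),H.mean(0)*1000)
```

```text
[[557.4 363.8 188. ]
 [566.8 363.9 188. ]
 [569.2 245.8 188. ]
 [559.8 245.7 188. ]] [563.29354032 304.78227253 188.        ]
0.11812144782021038 1.1543089558341229
[[529.  369.5  38. ]
 [595.5 370.4  38. ]
 [598.2 241.   38. ]
 [531.1 240.2  38. ]] [563.45527085 305.26937272  38.        ]
```

>>> carry_out:
  linear:
    - [0, 8, 9]
    - [0, 8, 9]
    - [0, 6.4, 9.4]
    - [20, 0, 0]
    - [20, 0, 0]
    - [20, 0, 0]
    - [20, 0, 0]
    - [20, 0, 0]
    - [16, 0, 0]
    - [16, 0, 0]
    - [0, 0, 0]
    - [0, 0, 0]
  delta_rot:
    - [0, 0, 0]
    - [0, 0, 0]
    - [0, 0, 0]
    - [0, 0, 0]
    - [0, 0, 0]
    - [0, 0, 0]
    - [0, 0, 0]
    - [0, 0, 0]
    - [0, 0, 0]
    - [0, 0, 0]
    - [0, 0, 0]
    - [0, 0, 0]

```text
time_s: 4.2
ee_pos: [0.5638, 0.3054, 0.1739]
orientation: [2.049, 1.57, 0.494]
wrist_force: [-0.3, 0.2, 1.5]
opening: 1.0
```

Run:
```python
from h import *
s=manip.state(); print(s['ee_pos'],s['wrist_force']); a=snap('wrist','w2.png'); b=snap('side','s2.png')
cv2.imwrite('pics/c6.png',cv2.resize(b[40:200,180:340,::-1],None,fx=3.7,fy=3.7,interpolation=cv2.INTER_CUBIC))
```

```text
[0.56379721 0.30535474 0.17387632] [-0.25249031  0.16009817  1.51560592]
```

View pics/w2.png

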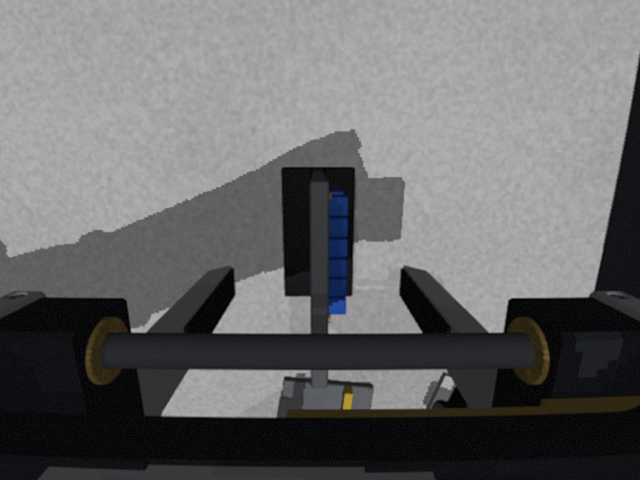

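View pics/c6.png

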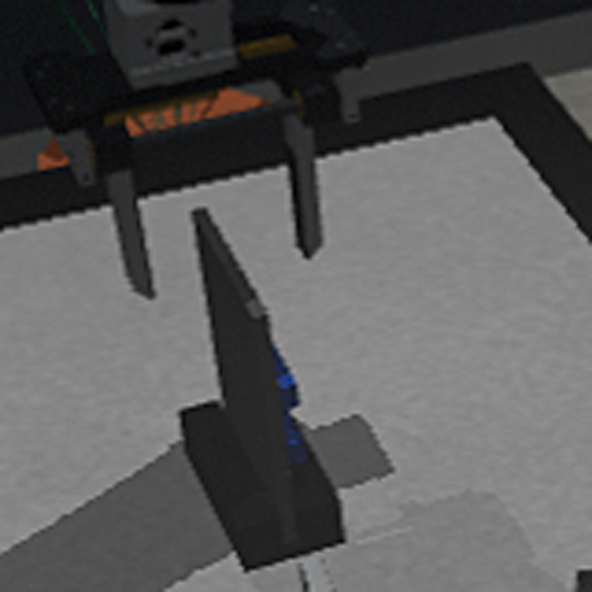

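>>> carry_out:
  linear:
    - [0, 1, 2.5]
    - [0, 0, 0]
  delta_rot:
    - [0, 0, 0]
    - [0, 0, 0]

```text
time_s: 4.55
ee_pos: [0.5648, 0.3025, 0.1737]
orientation: [2.031, 1.57, 0.476]
wrist_force: [0.5, -0.2, 0.5]
opening: 1.0
```

>>> carry_out:
  linear:
    - [0, 0, 0]
    - [0, 0, 0]
    - [0, 0, 0]
    - [0, 0, 0]
    - [0, 0, 0]
    - [0, 0, 0]
    - [0, 0, 0]
    - [0, 0, 0]
  delta_rot:
    - [0, 0, 0]
    - [0, 0, 0]
    - [0, 0, 0]
    - [0, 0, 0]
    - [0, 0, 0]
    - [0, 0, 0]
    - [0, 0, 0]
    - [0, 0, 0]
  hand: 1

```text
time_s: 5.55
ee_pos: [0.5645, 0.3028, 0.1734]
orientation: [-1.246, 1.571, -2.801]
wrist_force: [-0.6, -0.4, 0.4]
opening: 0.187
```

>>> carry_out:
  linear:
    - [0, 0, 0]
    - [0, 0, 0]
    - [0, 0, 0]
    - [0, 0, 0]
  delta_rot:
    - [0, 0, 0]
    - [0, 0, 0]
    - [0, 0, 0]
    - [0, 0, 0]

```text
time_s: 6.05
ee_pos: [0.5645, 0.3028, 0.1734]
orientation: [-0.697, 1.571, -2.252]
wrist_force: [0.4, -0.2, 0.1]
opening: 0.101
```

>>> carry_out:
  linear:
    - [-4, 0, 0]
    - [-8, 0, 0]
    - [-10, 0, 0]
    - [-14, 0, 0]
    - [-18, 0, 0]
    - [-20, 0, 0]
    - [-20, 0, 0]
    - [-20, 0, 0]
    - [-20, 0, 0]
    - [-16, 0, 0]
    - [0, 0, 0]
  delta_rot:
    - [0, 0, 0]
    - [0, 0, 0]
    - [0, 0, 0]
    - [0, 0, 0]
    - [0, 0, 0]
    - [0, 0, 0]
    - [0, 0, 0]
    - [0, 0, 0]
    - [0, 0, 0]
    - [0, 0, 0]
    - [0, 0, 0]

```text
time_s: 7.42
ee_pos: [0.565, 0.3029, 0.3248]
orientation: [2.214, 1.569, 0.659]
wrist_force: [-0.1, -0.3, -4.0]
opening: 0.104
```

Run:
```python
from h import *
s=manip.state(); print(s['ee_pos'],s['wrist_force'],s['moment']);print(Rst(s).as_matrix().round(3)); a=snap('wrist','w3.png'); b=snap('side','s3.png')
```

```text
[0.56500761 0.30294002 0.32484641] [-0.07857927 -0.30271597 -4.02304543] [-0.08552666  0.13796545  0.02728884]
[[ 0.002  1.     0.016]
 [ 0.001  0.016 -1.   ]
 [-1.     0.002 -0.001]]
```

View pics/w3.png

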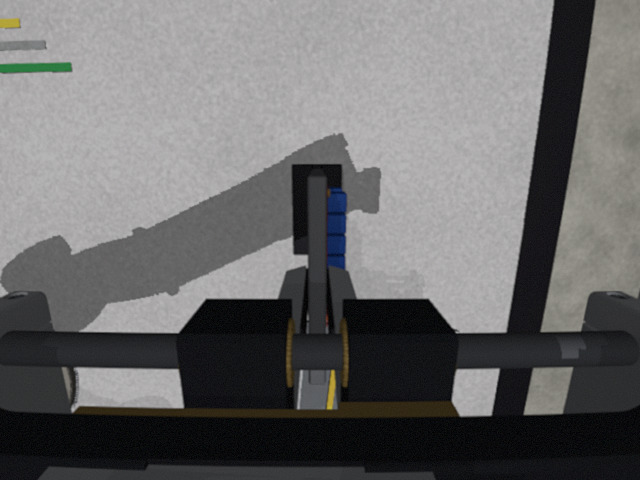

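View pics/s3.png

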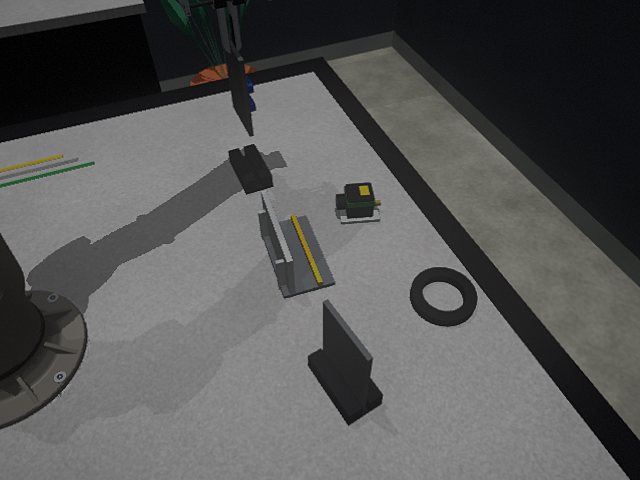

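```bash
cat >> h.py <<'E'
C=np.array([.5745,.0115,0]); PSI=np.radians(-4.35); LT=.1654
def goal(xf,h,al,yo=0,LT=LT,psi=PSI):
    a=np.radians(al); S=R.from_euler('z',psi)
    bz=np.array([-np.sin(a),0,np.cos(a)]);bx=np.array([np.cos(a),0,np.sin(a)])
    O=np.array([(xf)/1e3-.005*np.cos(a),yo/1e3,.010+h/1e3+.005*np.sin(a)])
    return C+S.apply(O+LT*bz), Rg(S.apply(-bz),S.apply(bx)), C+S.apply(O)
E
python3 - <<'E'
from h import *
g=goal(11,120,13.5); print(g[0],g[2]); 
s=manip.state(); plan([(g[0],g[1],12)])
E
```

```text
[0.54211983 0.0139631  0.29199721] [0.58062047 0.01103443 0.13116723]
linear [[2.6, -2.2, 24.0], [2.6, -2.1, 24.0], [2.5, -2.0, 24.1], [2.5, -1.8, 24.1], [2.5, -1.7, 24.1], [2.5, -1.6, 24.1], [2.5, -1.4, 24.1], [2.5, -1.3, 24.1], [2.5, -1.2, 24.1], [2.5, -1.0, 24.1], [2.5, -0.9, 24.1], [2.5, -0.8, 24.1]]
rot [[0.44, -0.05, 1.13], [0.44, -0.05, 1.13], [0.44, -0.05, 1.13], [0.44, -0.05, 1.13], [0.44, -0.05, 1.13], [0.44, -0.05, 1.13], [0.44, -0.05, 1.13], [0.44, -0.05, 1.13], [0.44, -0.05, 1.13], [0.44, -0.05, 1.13], [0.44, -0.05, 1.13], [0.44, -0.05, 1.13]]
```

>>> carry_out:
  linear:
    - [2.6, -2.2, 24]
    - [2.6, -2.1, 24]
    - [2.5, -2, 24.1]
    - [2.5, -1.8, 24.1]
    - [2.5, -1.7, 24.1]
    - [2.5, -1.6, 24.1]
    - [2.5, -1.4, 24.1]
    - [2.5, -1.3, 24.1]
    - [2.5, -1.2, 24.1]
    - [2.5, -1, 24.1]
    - [2.5, -0.9, 24.1]
    - [2.5, -0.8, 24.1]
  delta_rot:
    - [0.44, -0.05, 1.13]
    - [0.44, -0.05, 1.13]
    - [0.44, -0.05, 1.13]
    - [0.44, -0.05, 1.13]
    - [0.44, -0.05, 1.13]
    - [0.44, -0.05, 1.13]
    - [0.44, -0.05, 1.13]
    - [0.44, -0.05, 1.13]
    - [0.44, -0.05, 1.13]
    - [0.44, -0.05, 1.13]
    - [0.44, -0.05, 1.13]
    - [0.44, -0.05, 1.13]

```text
time_s: 9.02
ee_pos: [0.542, 0.0125, 0.2922]
orientation: [1.573, 1.333, -0.075]
wrist_force: [0.5, -0.6, -3.9]
opening: 0.098
```

>>> carry_out:
  linear:
    - [0, 0, 0]
    - [0, 0, 0]
  delta_rot:
    - [0, 0, 0]
    - [0, 0, 0]

```text
time_s: 9.28
ee_pos: [0.5423, 0.014, 0.2924]
orientation: [1.574, 1.334, -0.073]
wrist_force: [-0.2, -0.2, -4.8]
opening: 0.1
```

```bash
cat > look.py <<'E'
import sys
from h import *
n=sys.argv[1]
s=manip.state(); print(s['time_s'],s['ee_pos'].round(4),s['wrist_force'].round(1),s['moment'].round(2)); M=Rst(s).as_matrix(); print('tilt',np.degrees(np.arcsin(M[2,1])),'yaw',np.degrees(np.arctan2(M[1,1],M[0,1])),'roll',np.degrees(np.arcsin(M[2,2])))
b=snap('side','s%s.png'%n)
cv2.imwrite('pics/z%s.png'%n,cv2.resize(b[140:310,210:400,::-1],None,fx=3.5,fy=3.5,interpolation=cv2.INTER_CUBIC))
E
python3 look.py 4
```

```text
9.275 [0.5423 0.014  0.2924] [-0.2 -0.2 -4.8] [ 0.07  0.53 -0.03]
tilt 13.589962235922387 yaw -4.403567662518379 roll -0.04611659774005073
```

View pics/s4.png

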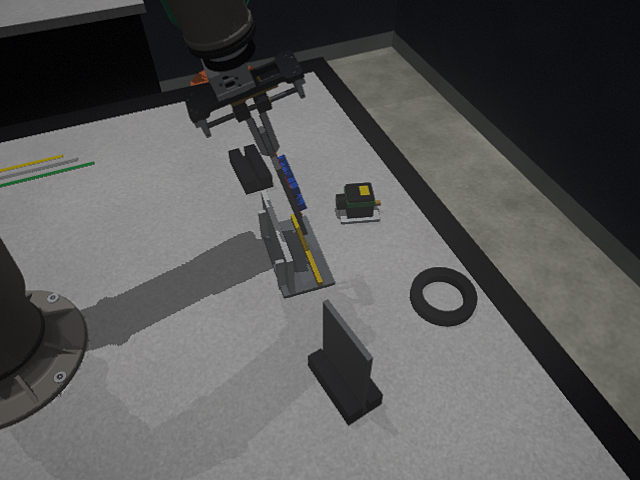

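>>> carry_out:
  linear:
    - [11.7, -2.8, 0]
    - [11.7, -2.8, 0]
    - [11.7, -2.8, 0]
    - [11.7, -2.8, 0]
    - [11.7, -2.8, 0]
    - [11.7, -2.8, 0]
    - [11.7, -2.8, 0]
    - [11.7, -2.8, 0]
    - [0, 0, 0]
    - [0, 0, 0]
  delta_rot:
    - [0, 0, 0]
    - [0, 0, 0]
    - [0, 0, 0]
    - [0, 0, 0]
    - [0, 0, 0]
    - [0, 0, 0]
    - [0, 0, 0]
    - [0, 0, 0]
    - [0, 0, 0]
    - [0, 0, 0]

```text
time_s: 10.58
ee_pos: [0.5426, 0.0141, 0.1963]
orientation: [1.573, 1.334, -0.075]
wrist_force: [0.5, 0.1, -3.7]
opening: 0.102
```

```bash
python3 look.py 5
python3 - <<'E'
from h import *
snap('top','t5.png'); im=cv2.imread('pics/t5.png'); cv2.imwrite('pics/zt5.png',cv2.resize(im[200:330,230:420],None,fx=4,fy=4,interpolation=cv2.INTER_CUBIC))
E
```

```text
10.575 [0.5426 0.0141 0.1963] [ 0.5  0.1 -3.7] [-0.02  0.6   0.02]
tilt 13.583000689671687 yaw -4.4015291380245225 roll -0.026436538508410715
```

View pics/z5.png

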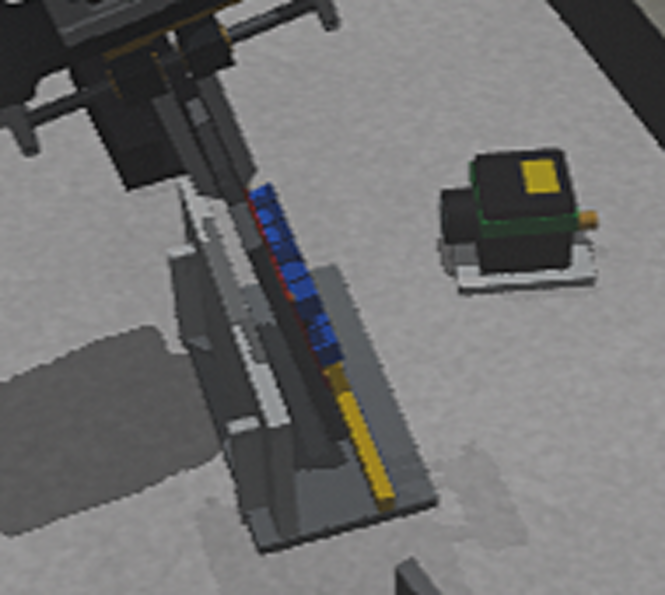

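View pics/zt5.png

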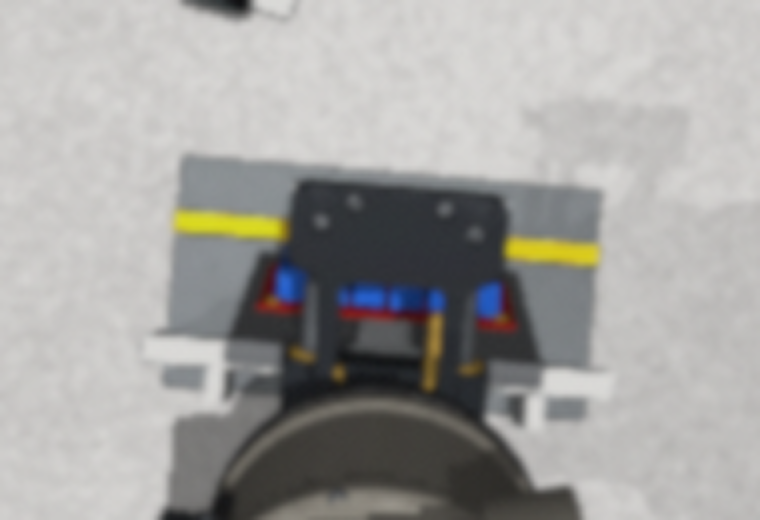

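Run:
```python
from h import *
s=manip.state(); r=Rst(s); M=r.as_matrix()
im=cv2.imread('pics/s5.png')[140:310,210:400]; im=cv2.resize(im,None,fx=4,fy=4,interpolation=cv2.INTER_CUBIC)
im=np.clip(im.astype(float)*1.8,0,255).astype(np.uint8)
O=s['ee_pos']+M[:,0]*LT; bx=M[:,1]; by=-M[:,2] 
P=[O+sx*.005*bx+sy*.06*by for sx,sy in((-1,-1),(1,-1),(1,1),(-1,1))]; print(by,O,np.round(P,4))
S=R.from_euler('z',PSI); Q=[C+S.apply([x,y,z]) for x,y,z in((.018,-.1,.024),(.018,.1,.024),(-.03,-.1,.115),(-.03,.1,.115),(.055,-.1,.01))]
for p in np.r_[proj('side',P),proj('side',Q)]:
    c=((p+.5-[210,140])*4-.5).round().astype(int); cv2.circle(im,tuple(map(int,c)),3,(0,255,0),1); print(c)
cv2.imwrite('pics/z5b.png',im)
```

```text
[7.65813080e-02 9.97063030e-01 7.86255638e-04] [0.58151648 0.01135275 0.03574848] [[ 0.5721 -0.0481  0.0345]
 [ 0.5818 -0.0488  0.0369]
 [ 0.591   0.0708  0.037 ]
 [ 0.5813  0.0715  0.0346]]
[377 507]
[395 500]
[328 335]
[311 342]
[432 572]
[320 299]
[332 484]
[223 200]
[501 569]
```

View pics/z5b.png

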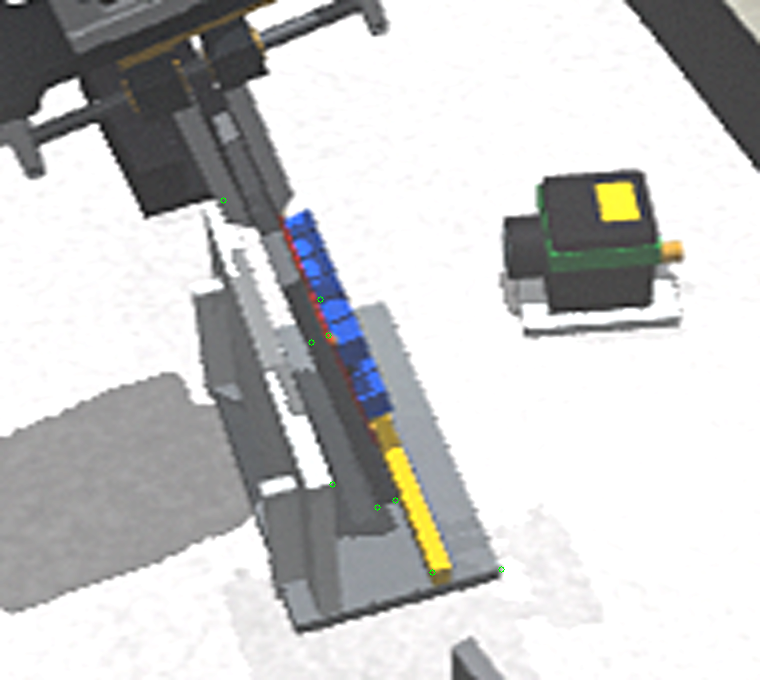

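>>> carry_out:
  linear:
    - [4.9, -1.2, 0]
    - [4.9, -1.2, 0]
    - [4.9, -1.2, 0]
    - [3.9, -0.9, 0]
    - [1.9, -0.5, 0]
    - [0, 0, 0]
    - [0, 0, 0]
  delta_rot:
    - [0, 0, 0]
    - [0, 0, 0]
    - [0, 0, 0]
    - [0, 0, 0]
    - [0, 0, 0]
    - [0, 0, 0]
    - [0, 0, 0]

```text
time_s: 11.55
ee_pos: [0.5424, 0.0142, 0.1751]
orientation: [1.573, 1.334, -0.074]
wrist_force: [0.8, -0.1, -3.8]
opening: 0.104
```

>>> carry_out:
  linear:
    - [1, -0.25, 0]
    - [1, -0.25, 0]
    - [0, 0, 0]
  delta_rot:
    - [0, 0, 0]
    - [0, 0, 0]
    - [0, 0, 0]

```text
time_s: 11.92
ee_pos: [0.5423, 0.0142, 0.1728]
orientation: [1.572, 1.334, -0.075]
wrist_force: [1.0, -0.6, -5.3]
opening: 0.102
```

```bash
python3 look.py 6
python3 - <<'E'
from h import *
s=manip.state(); M=Rst(s).as_matrix(); O=s['ee_pos']+M[:,0]*LT; print((O-.005*M[:,1])*1000, R.from_euler('z',-PSI).apply(O+.005*M[:,1]-C)*1000)
E
```

```text
11.925 [0.5423 0.0142 0.1728] [ 1.  -0.6 -5.3] [-0.03  0.58 -0.02]
tilt 13.5567325997069 yaw -4.398020236667176 roll -0.022280076556393663
[576.15160436  11.63678741  10.91340712] [11.35756434  0.2536492  13.25867656]
```

View pics/z6.png

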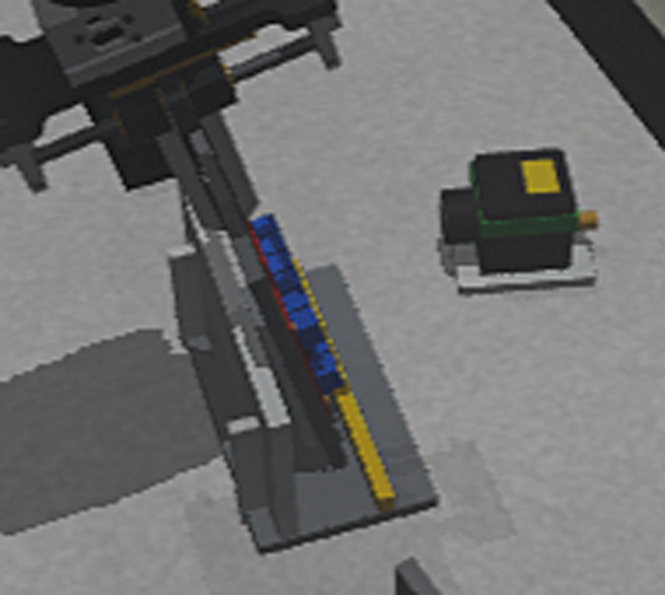

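>>> carry_out:
  linear:
    - [0.28, 1.17, 0]
    - [0.28, 1.17, 0]
    - [0.28, 1.17, 0]
    - [0.28, 1.17, 0]
    - [0, 0, 0]
  delta_rot:
    - [0, 0, 0]
    - [0, 0, 0]
    - [0, 0, 0]
    - [0, 0, 0]
    - [0, 0, 0]

```text
time_s: 12.6
ee_pos: [0.5472, 0.0138, 0.1729]
orientation: [1.572, 1.334, -0.075]
wrist_force: [0.1, 0.3, -3.9]
opening: 0.105
```

>>> carry_out:
  linear:
    - [0.2, 0.97, 0]
    - [0, 0, 0]
  delta_rot:
    - [0, 0, 0]
    - [0, 0, 0]

```text
time_s: 12.85
ee_pos: [0.5482, 0.0138, 0.173]
orientation: [1.573, 1.334, -0.075]
wrist_force: [-0.2, -0.2, -4.2]
opening: 0.106
```

>>> carry_out:
  linear:
    - [0.2, 0.97, 0]
    - [0, 0, 0]
  delta_rot:
    - [0, 0, 0]
    - [0, 0, 0]

```text
time_s: 13.1
ee_pos: [0.5491, 0.0136, 0.1729]
orientation: [1.572, 1.334, -0.075]
wrist_force: [-0.2, -0.2, -4.6]
opening: 0.106
```

```bash
python3 look.py 7
```

```text
13.1 [0.5491 0.0136 0.1729] [-0.2 -0.2 -4.6] [ 0.06  0.73 -0.02]
tilt 13.558139358293419 yaw -4.396576203981178 roll -0.02026619085770518
```

View pics/z7.png

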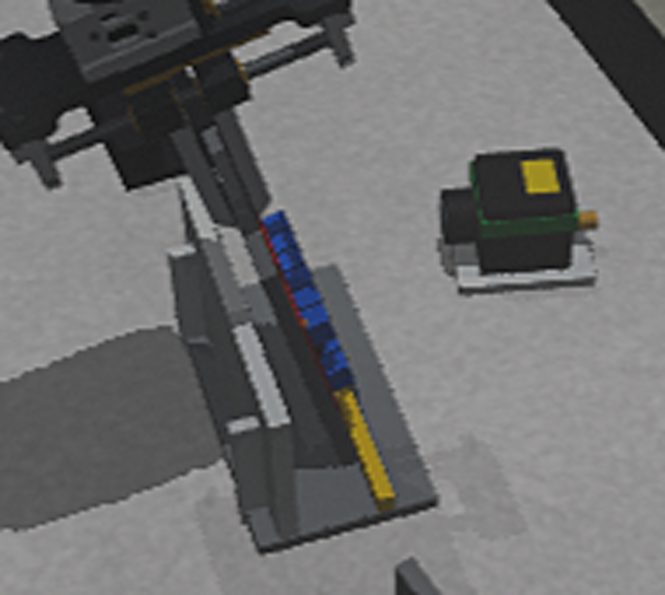

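>>> carry_out:
  linear:
    - [0.2, 0.97, 0]
    - [0, 0, 0]
  delta_rot:
    - [0, 0, 0]
    - [0, 0, 0]

```text
time_s: 13.4
ee_pos: [0.5501, 0.0136, 0.173]
orientation: [1.573, 1.334, -0.075]
wrist_force: [-0.3, -0.3, -3.7]
opening: 0.104
```

>>> carry_out:
  linear:
    - [0.2, 0.97, 0]
    - [0, 0, 0]
  delta_rot:
    - [0, 0, 0]
    - [0, 0, 0]

```text
time_s: 13.65
ee_pos: [0.5511, 0.0135, 0.173]
orientation: [1.573, 1.334, -0.075]
wrist_force: [-1.7, 1.0, -4.1]
opening: 0.102
```

>>> carry_out:
  linear:
    - [0.2, 0.97, 0]
    - [0, 0, 0]
  delta_rot:
    - [0, 0, 0]
    - [0, 0, 0]

```text
time_s: 13.9
ee_pos: [0.5521, 0.0134, 0.173]
orientation: [1.573, 1.334, -0.075]
wrist_force: [-1.1, 0.3, -2.9]
opening: 0.102
```

```bash
python3 look.py 8
python3 - <<'E'
import cv2
im=cv2.imread('pics/s8.png')[210:300,255:345]; cv2.imwrite('pics/z8b.png',cv2.resize(im,None,fx=6.5,fy=6.5,interpolation=cv2.INTER_CUBIC))
E
```

```text
13.9 [0.5521 0.0134 0.173 ] [-1.1  0.3 -2.9] [ 0.05  1.09 -0.05]
tilt 13.5620735650817 yaw -4.399355013261706 roll -0.02544378786262907
```

View pics/z8b.png

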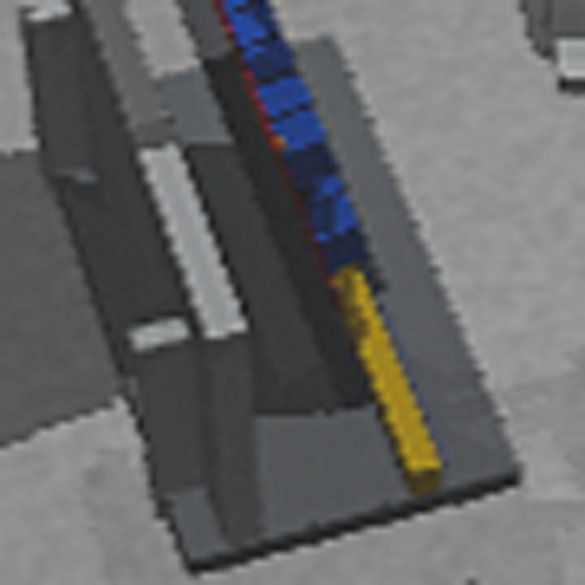

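>>> carry_out:
  linear:
    - [0, -3.4, 0]
    - [0.1, -2.88, 0]
    - [0.1, -2.88, 0]
    - [0.1, -2.88, 0]
    - [0, 0, 0]
  delta_rot:
    - [0, 0, 1]
    - [0, 0, 1]
    - [0, 0, 1]
    - [0, 0, 1]
    - [0, 0, 0]

```text
time_s: 14.58
ee_pos: [0.5405, 0.0145, 0.1701]
orientation: [1.576, 1.262, -0.072]
wrist_force: [-3.3, -2.1, 4.8]
opening: 0.105
```

>>> carry_out:
  linear:
    - [0.05, -1.44, 0]
    - [0, 0, 0]
  delta_rot:
    - [0, 0, 0.5]
    - [0, 0, 0]

```text
time_s: 14.82
ee_pos: [0.5395, 0.0145, 0.1698]
orientation: [1.575, 1.253, -0.072]
wrist_force: [-5.2, -1.6, 8.3]
opening: 0.102
```

```bash
python3 look.py 9
```

```text
14.825 [0.5395 0.0145 0.1698] [-5.2 -1.6  8.3] [-0.49  0.96 -0.12]
tilt 18.180497803459776 yaw -4.409519559648374 roll -0.07709899920616504
```

View pics/z9.png

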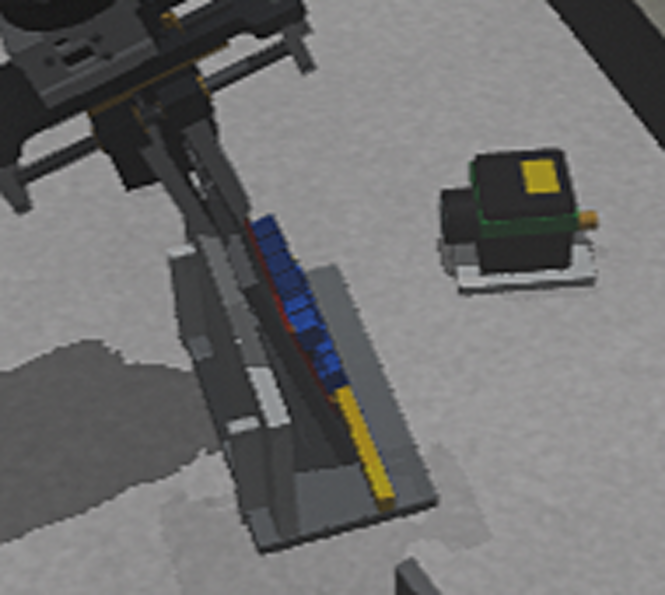

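>>> carry_out:
  linear:
    - [-0.6, -1.6, 0]
    - [-0.05, -1.5, 0]
    - [0, 0, 0]
  delta_rot:
    - [0, 0, 0.5]
    - [0, 0, 0.5]
    - [0, 0, 0]

```text
time_s: 15.25
ee_pos: [0.5358, 0.0148, 0.1689]
orientation: [1.573, 1.238, -0.074]
wrist_force: [-2.6, -1.4, 1.8]
opening: 0.107
```

>>> carry_out:
  linear:
    - [-0.05, -1.5, 0]
    - [0, 0, 0]
  delta_rot:
    - [0, 0, 0.5]
    - [0, 0, 0]

```text
time_s: 15.5
ee_pos: [0.5346, 0.0148, 0.1684]
orientation: [1.573, 1.229, -0.075]
wrist_force: [-3.4, -0.8, 3.5]
opening: 0.103
```

```bash
python3 look.py 10;  python3 - <<'E'
from h import *
s=manip.state(); M=Rst(s).as_matrix(); O=s['ee_pos']+M[:,0]*LT; print((O-.005*M[:,1])*1000, R.from_euler('z',-PSI).apply(O+.005*M[:,1]-C)*1000)
E
```

```text
15.5 [0.5346 0.0148 0.1684] [-3.4 -0.8  3.5] [-0.32  0.86 -0.16]
tilt 19.59912234972421 yaw -4.401387443640095 roll -0.035204236964423416
[585.28347644  11.04082423  10.9851911 ] [20.20802954  0.35220639 14.33909568]
```

View pics/z10.png

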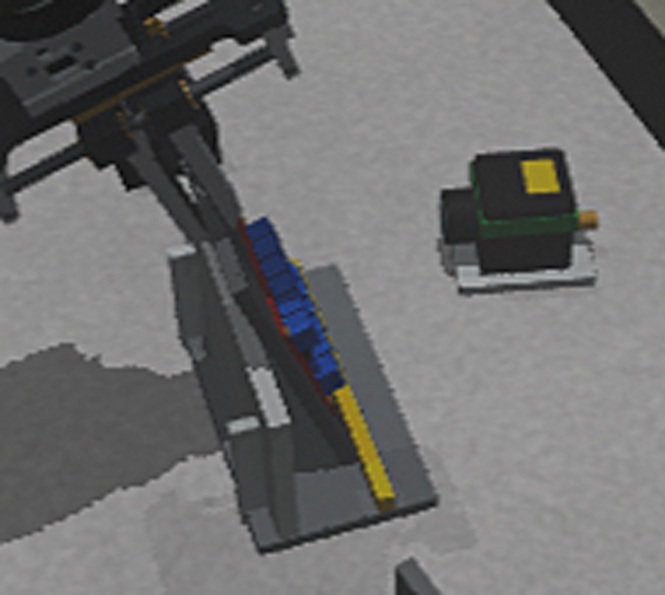

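>>> carry_out:
  linear:
    - [-0.15, -1.6, 0]
    - [0, 0, 0]
  delta_rot:
    - [0, 0, 0.5]
    - [0, 0, 0]

```text
time_s: 15.8
ee_pos: [0.5329, 0.0149, 0.1679]
orientation: [1.572, 1.22, -0.075]
wrist_force: [-2.0, -0.4, 2.6]
opening: 0.102
```

>>> carry_out:
  linear:
    - [-0.1, -1.5, 0]
    - [0, 0, 0]
  delta_rot:
    - [0, 0, 0.5]
    - [0, 0, 0]

```text
time_s: 16.05
ee_pos: [0.5314, 0.015, 0.1675]
orientation: [1.573, 1.211, -0.075]
wrist_force: [-3.6, -0.9, 2.6]
opening: 0.102
```

```bash
python3 look.py 11
python3 - <<'E'
from h import *
im=cv2.imread('pics/s11.png')[180:290,250:340]; cv2.imwrite('pics/z11b.png',np.clip(cv2.resize(im,None,fx=5.4,fy=5.4,interpolation=cv2.INTER_CUBIC)*1.5,0,255).astype(np.uint8))
a=snap('wrist','w11.png')
E
```

```text
16.05 [0.5314 0.015  0.1675] [-3.6 -0.9  2.6] [-0.21  0.88 -0.15]
tilt 20.58941940862477 yaw -4.3964197993288465 roll -0.03499023114816543
```

View pics/z11b.png

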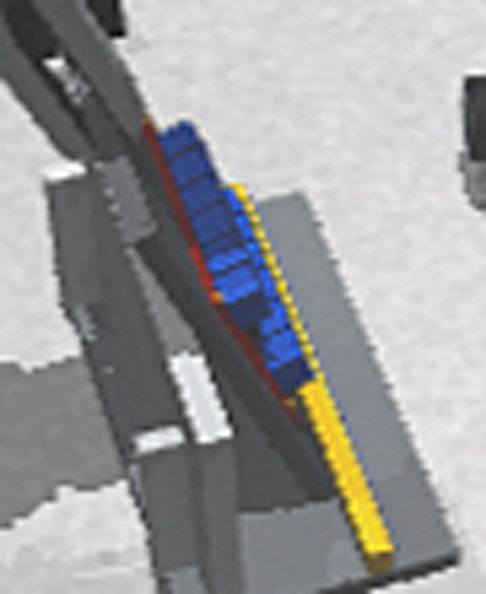

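View pics/w11.png

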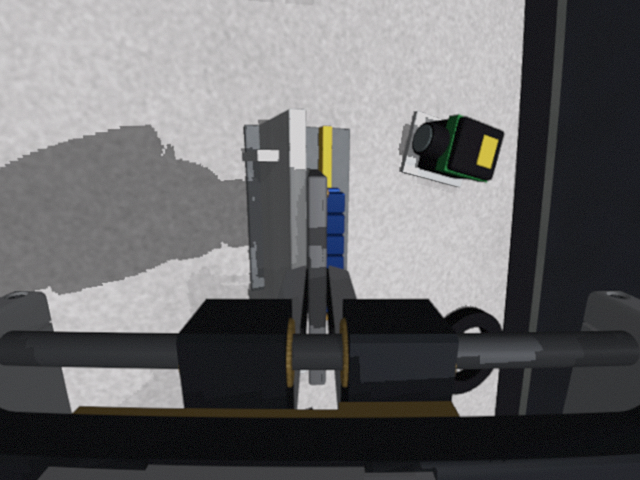

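>>> carry_out:
  linear:
    - [-0.15, -1.6, 0]
    - [0, 0, 0]
  delta_rot:
    - [0, 0, 0.5]
    - [0, 0, 0]

```text
time_s: 16.4
ee_pos: [0.5298, 0.0152, 0.167]
orientation: [1.572, 1.203, -0.075]
wrist_force: [-0.7, 0.1, -0.2]
opening: 0.102
```

>>> carry_out:
  linear:
    - [-0.1, -1.6, 0]
    - [0, 0, 0]
  delta_rot:
    - [0, 0, 0.5]
    - [0, 0, 0]

```text
time_s: 16.65
ee_pos: [0.5291, 0.0153, 0.167]
orientation: [1.573, 1.192, -0.075]
wrist_force: [7.2, -1.1, -7.3]
opening: 0.103
```

```bash
python3 look.py 12
python3 - <<'E'
from h import *
im=cv2.imread('pics/s12.png')[180:290,250:340]; cv2.imwrite('pics/z12b.png',np.clip(cv2.resize(im,None,fx=5.4,fy=5.4,interpolation=cv2.INTER_CUBIC)*1.5,0,255).astype(np.uint8))
E
```

```text
16.65 [0.5291 0.0153 0.167 ] [ 7.2 -1.1 -7.3] [-0.25 -0.48 -0.04]
tilt 21.67546274146506 yaw -4.396605870658716 roll -0.043787054042232446
```

View pics/z12b.png

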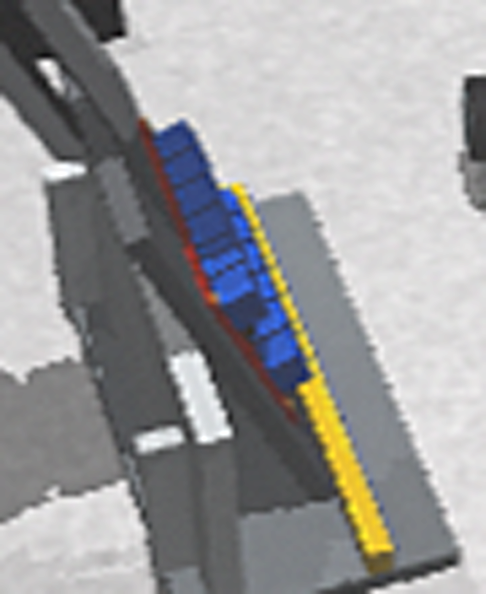

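>>> carry_out:
  linear:
    - [0.3, 1.2, 0]
    - [0, 0, 0]
  delta_rot:
    - [0, 0, -0.4]
    - [0, 0, 0]

```text
time_s: 16.95
ee_pos: [0.5299, 0.0151, 0.1669]
orientation: [1.572, 1.201, -0.076]
wrist_force: [-3.3, -1.3, 4.8]
opening: 0.103
```

Run:
```python
from h import *
s=manip.state(); M=Rst(s).as_matrix(); O=s['ee_pos']+M[:,0]*LT; print(s['wrist_force'],s['moment'],(O-.005*M[:,1])*1000, R.from_euler('z',-PSI).apply(O+.005*M[:,1]-C)*1000)
```

```text
[-3.34192289 -1.27081666  4.76652879] [-0.04583645  0.8011573  -0.02782476] [584.75135808  10.98709645  10.81915893] [19.58630646  0.25746071 14.42936058]
```

>>> carry_out:
  linear:
    - [0, 0, 0]
    - [0, 0, 0]
    - [0, 0, 0]
    - [0, 0, 0]
    - [0, 0, 0]
    - [0, 0, 0]
  delta_rot:
    - [0, 0, 0]
    - [0, 0, 0]
    - [0, 0, 0]
    - [0, 0, 0]
    - [0, 0, 0]
    - [0, 0, 0]
  hand: 0.4

```text
time_s: 17.7
ee_pos: [0.5298, 0.0151, 0.1668]
orientation: [1.572, 1.201, -0.075]
wrist_force: [-0.7, 0.7, 1.2]
opening: 0.299
```

```bash
python3 look.py 13
python3 - <<'E'
from h import *
a=snap('wrist','w13.png')
E
```

```text
17.7 [0.5298 0.0151 0.1668] [-0.7  0.7  1.2] [0.02 0.35 0.01]
tilt 21.163337210780842 yaw -4.397914362453465 roll -0.02486145032190952
```

View pics/z13.png

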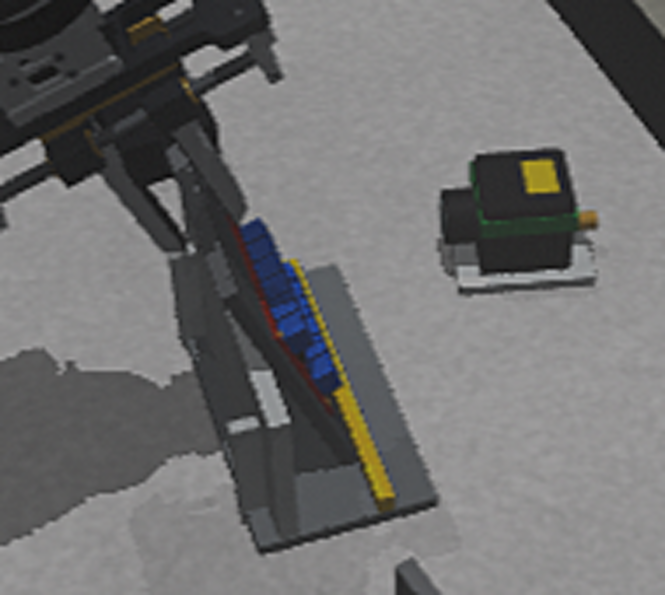

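View pics/w13.png

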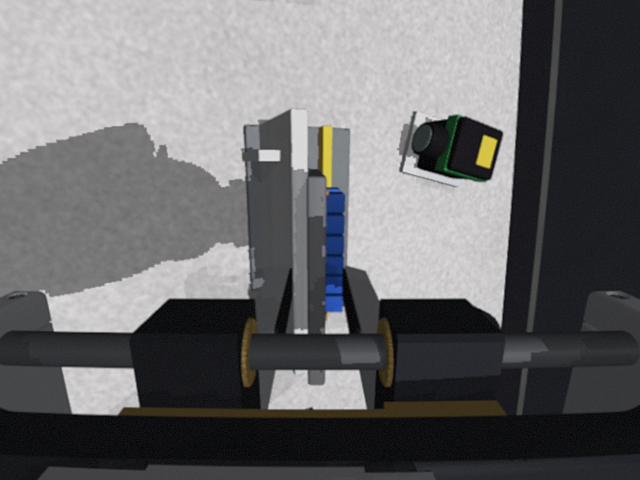

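>>> carry_out:
  linear:
    - [-4, 0, 0]
    - [-8, 0, 0]
    - [-12, 0, 0]
    - [-12, 0, 0]
    - [-12, 0, 0]
    - [-20, 0, 0]
    - [-20, 0, 0]
    - [-20, 0, 0]
    - [-20, 0, 0]
    - [0, 0, 0]
    - [0, 0, 0]
  delta_rot:
    - [0, 0, 0]
    - [0, 0, 0]
    - [0, 0, 0]
    - [0, 0, 0]
    - [0, 0, 0]
    - [0, 0, 0]
    - [0, 0, 0]
    - [0, 0, 0]
    - [0, 0, 0]
    - [0, 0, 0]
    - [0, 0, 0]

```text
time_s: 19.18
ee_pos: [0.4836, 0.0186, 0.286]
orientation: [1.573, 1.201, -0.075]
wrist_force: [0.2, -0.4, -1.6]
opening: 0.296
```

```bash
python3 look.py 14
python3 - <<'E'
from h import *
snap('top','t14.png'); im=cv2.imread('pics/t14.png'); cv2.imwrite('pics/zt14.png',cv2.resize(im[200:330,230:420],None,fx=4,fy=4,interpolation=cv2.INTER_CUBIC))
snap('wrist','w14.png')
E
```

```text
19.175 [0.4836 0.0186 0.286 ] [ 0.2 -0.4 -1.6] [-0.03  0.41  0.  ]
tilt 21.16754571703031 yaw -4.405254948633365 roll -0.03689554168150611
```

View pics/s14.png

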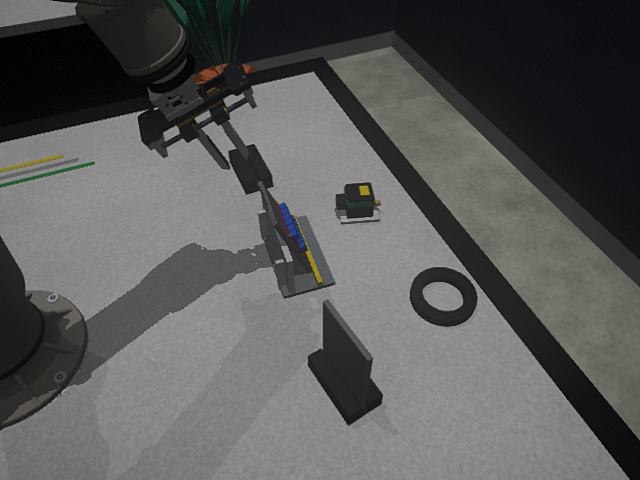

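View pics/zt14.png

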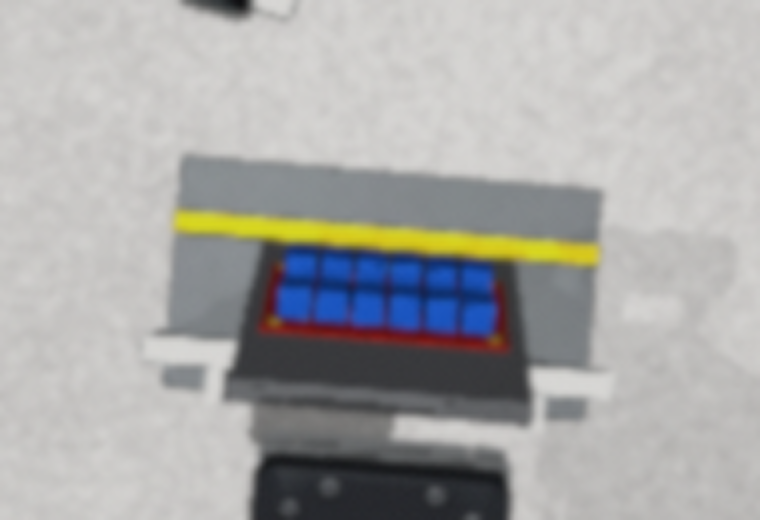

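View pics/z14.png

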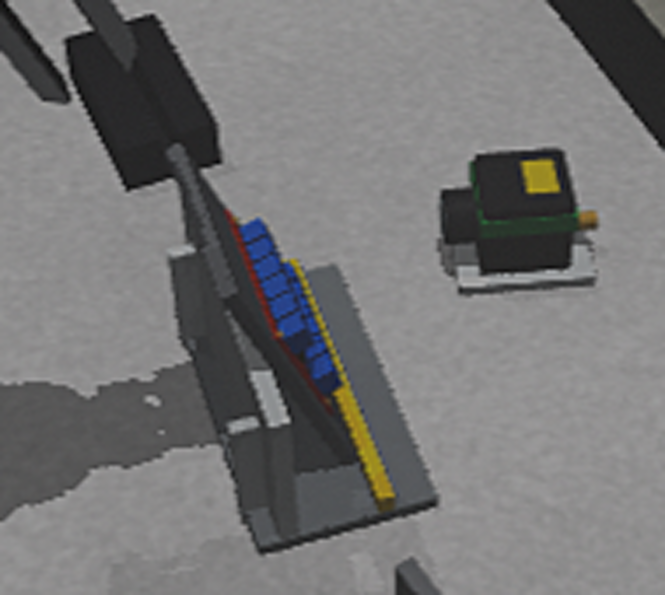

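Run:
```python
from h import *
un=lambda p:(np.array(p,float)+.5)/4-.5+[230,200]
iS=R.from_euler('z',-PSI)
P=onz('top',un([[231,373],[531,399]]),.182); d=P[0]-P[1]
print('top edge',(P*1000).round(1),np.linalg.norm(d),'yaw',np.degrees(np.arctan2(-d[0],d[1])),'centre in stand',iS.apply(P.mean(0)-C)*1000)
Q=onz('top',un([[175,211],[599,245]]),.024); d=Q[0]-Q[1]; print('bar',np.linalg.norm(d),np.degrees(np.arctan2(-d[0],d[1])),'c',iS.apply(Q.mean(0)-C)*1000)
a=cv2.imread('pics/t14.png');b=cv2.imread('pics/top0.png')
for n,(x,y,w,h) in dict(sensor=(260,140,60,70),spare=(440,250,130,70),stand_base_front=(265,235,120,12)).items(): print(n,np.abs(a[y:y+h,x:x+w].astype(int)-b[y:y+h,x:x+w]).mean())
print(manip.state()['time_s'])
```

```text
top edge [[535.3  73.8 182. ]
 [525.4 -42.9 182. ]] 0.11710024769529602 yaw -4.845361311052445 centre in stand [-44.30702173   0.61754245 182.        ]
bar 0.19836849113425592 -4.489298953350125 c [25.36846521  1.99550751 24.        ]
sensor 11.482539682539683
spare 10.926007326007326
stand_base_front 13.672222222222222
19.325
```

>>> carry_out:
  linear:
    - [-15, 0, 0]
    - [-15, 0, 0]
    - [0, 0, 0]
    - [0, 0, 0]
    - [0, 0, 0]
    - [0, 0, 0]
  delta_rot:
    - [0, 0, 0]
    - [0, 0, 0]
    - [0, 0, 0]
    - [0, 0, 0]
    - [0, 0, 0]
    - [0, 0, 0]

```text
time_s: 20.08
ee_pos: [0.4728, 0.0194, 0.3137]
orientation: [1.571, 1.202, -0.077]
wrist_force: [0.1, -0.3, 0.1]
opening: 0.302
```

Run:
```python
from h import *
snap('side','s15.png'); g=lambda f:cv2.imread('pics/'+f,0).astype(np.float32)
def pc(f1,f2,x,y,w,h): return cv2.phaseCorrelate(g(f1)[y:y+h,x:x+w].copy(),g(f2)[y:y+h,x:x+w].copy(),cv2.createHanningWindow((w,h),cv2.CV_32F))
print('sensor',pc('side0.png','s15.png',325,170,70,64)); print('spare',pc('side0.png','s15.png',295,290,100,140)); print('sensor top',pc('top0.png','t14.png',260,140,64,70)); print('board settle',pc('s14.png','s15.png',250,180,90,120))
s=manip.state(); print(s['time_s'],s['ee_pos'],s['wrist_force'])
```

```text
sensor ((-0.03276463507175009, -0.018210645922088986), 0.9900597583295571)
spare ((-0.06979101680725819, -0.010437449240228602), 0.9548579121960534)
sensor top ((-0.02841187303782533, -0.029180593444117164), 0.875282944076591)
board settle ((-0.008161557740514525, -0.0437858815707628), 0.9937989725889983)
20.125 [0.47285122 0.01938217 0.31383844] [-0.29009511 -0.26559824  0.22705155]
```

```bash
python3 -c "
from rig import manip
print(manip.finish_job())"
```

```text
the job is handed in; nothing more can be done
None
```

The relay board is now leaning in the viewing stand with its relays facing the vision sensor. I handed the job in at about 20 s of the 48 s limit.

**What I did:** I gripped the board by its top edge and lifted it out of the holder. I carried it over the stand and lowered the foot between the wall and the yellow bar. I then slid the foot up against the bar and tipped the board back until the force readings showed it touching the wall. I eased off slightly, and only let go once the base plate was carrying the foot.

**Last checks:**
- **Position:** in the top view the board is centred to within about 1.5 mm and squared to the stand to within about 0.5°.
- **Foot:** the side view shows it down on the base plate and tucked behind the bar.
- **Stability:** the board did not move between the last two pictures. The gripper was clear of it and the wrist force was near zero.
- **Bystanders:** the vision sensor and the green board shifted by less than 0.1 pixel from the first pictures.

**What disagreed:** my camera measurements differed from each other by 2–4 mm. The foot met the bar about 2 mm further out than I had estimated, and the board met the wall at about 21.2–21.7° of tilt rather than 20.2°. I relied on the contact forces for the final placing. A raw brightness comparison also showed a general change across the picture, which I took to be lighting or shadow because nothing had shifted.

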